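# Seat a memory stick in the laser-marking jig and hold its focus lever at the fourth click

### The arm

A 6-joint arm with a two-finger parallel gripper is mounted at the origin on the work surface. World frame = base frame: x ahead of the robot, y to its left, z up, the work surface at z = 0. Lengths are in m, angles in degrees, forces in N, time in s.
With the tool pointing down it reaches from about 0.25 to 0.775 m from the base axis. Payload 8.9 kg.
Tool frame: the origin (TCP) lies between the finger pads; the fingertips stand 25 mm ahead of it and the grasp point (between the pads) lies 6 mm ahead of it; z points along the fingers, x is the direction in which the jaws open and shut, and the axes are right-handed (so a half turn about z gives the same grasp; the last joint's range is limited). The gripper opens to 85 mm and grips with 20 to 120 N. Pads are 22 mm wide; open, the fingers measure 114 mm over their backs; the gripper's body (76 mm by 85 mm) begins 54 mm behind the grasp point. The pads swing forward as they close: fully open they stand 13 mm farther back than shut.
Start: joints at [65.644, 16.656, -8.789, 64.555, 0, 82.019], TCP at [0.148, 0.504, 0.256] pointing down, gripper open.
Joint ranges: [-144.48, 144.48], [-52.06, 99.96], [-74.48, 78.29], [-112.23, 115.85], [-86.99, 84.42], [-180, 180]. Speed limits (degrees/s): [127.2, 127.2, 159.86, 180, 180, 180].

### API

Orientations are given as a 3x3 rotation matrix whose columns are the frame's x, y, z axes.
In Python, from station import monitor, viewer, env gives the robot as it stands.
- The arm moves only by the tool servo_tool, never from a script. Its argument "increments" is a list of rows, each a list of 3 entries, a list of its own where there are three numbers: the finger opening in cm, from 0 to 8.54, then the shift along the tool's x, y, z in cm, then the turn about the tool's z in degrees. In form: [[gripper, [x, y, z], roll], ...]. A call has 1 to 12 rows; each row shifts and turns the commanded pose from where the row before left it, along the tool's axes as they then stand; what a row does not reach is not made up. A row lasts 1/10 s, in which the tool goes at most 50 mm and 8.59 degrees, less where a joint would pass 70% of its speed; a pose out of reach is approached as far as the arm can. A call with a gripper value outside its range is refused whole. The fingers move at their own pace and stop on an object; "squeeze" is the grip in N (left out, the last holds). Time passes only in rows, so rows that do not move let the fingers close. It gives the time, the measured TCP pose, the force and the opening at its end, in the units of the state.
- monitor.get_state(): the state, without advancing time (a new reading comes with each control period).
- viewer.camera(name): name is "scene" or "top"; returns a dict with "pixels" (384x512x3 uint8, red, green, blue), "z_map" (384x512 float32, m along the optical axis (not along the pixel's ray), 0 where there is no reading), "fx", "fy", "cx", "cy" (pixels), "rvec" (rotation vector, rad) and "tvec" (3), from world to camera coordinates, as OpenCV has them. Camera axes: x right, y down, z forward; pixel columns grow to the right and rows downward; lengths in m; the calibration is good to about 2 mm. A picture is of the moment at which its call begins.
- env.close_job(): hands the job in, once; it reports no verdict.
The state is a dict: "clock": time; "q": joint angles; "qvel": joint speeds; "effort": joint torques, N m; "eef_pos": TCP position; "orientation": TCP orientation; "force": force on the tool from outside, world axes, zero at the start; "wrist_torque": the same for the moment, N m; "finger_gap": opening from 0.0 (shut) to 1.0 (fully open).
Only numpy, scipy, OpenCV 4.12 (cv2) and the standard library are available. Lean on these libraries where they do the work, as an engineer would, in place of code of your own. Each camera call takes 0.05 s, during which the arm holds its last target. There are 200 camera calls.

### The job

Lay the loose metal memory stick flat in the white nest of the marking jig, plug through the notched end, and let go of it. Then swing the jig's ratchet lever by its upright knob four clicks from its home stop, never running on to a fifth, and finish still holding the knob there so that the nest stays raised (the lever springs home if it is let go). Leave the lighter and the loupe that lie beside the jig where they are.

Things in the scene. Friction and masses are not known exactly. Their poses are not given: they have to be found in the camera images.
- stick: the part to be marked: plain aluminium bar 24 (x) x 70 (y) x 12 (z) mm, about 60 g, lying flat on the bench right or left of the jig (the lighter is on the other side), with a steel plug 12 wide, 4.5 thick, sticking out 14 mm from the middle of its +y end. Origin: centre of the bar's underside, z up. At the start its +y is within 1.1 rad of the nest's +y
- plug (a point): the outer end of the stick's plug, 49 mm from the stick's origin along its +y, 6 mm above its underside
- nest: white plastic nest, plate 72 (x) x 94 (y) x 12 mm. Origin: centre of the pocket's floor (its top face), 45 mm above the bench at lever home, z up. Pocket 28 (x) x 74 (y) mm in walls 7 high, 6 thick; the long walls are open over the middle 44 mm for fingers down to the floor; the +y end wall has an 18 mm notch in its middle for the plug. Rises straight up 3 mm per click
- jig: the fixed jig that carries nest and lever: origin on the bench under the nest's centre, axes parallel to the nest's; aluminium base 12 mm thick. On its +x side stands the dark marking head, lens front 85 mm from the origin, top 97 mm above the bench; on its -y side the grey drum of the lever
- pivot (a point): point on the lever's vertical hinge axis, above the jig's drum, 71 mm above the bench (the height of knob_mid); axes parallel to the nest's
- knob_mid (a point): middle of the grip of the lever's upright black round knob, 16 mm in diameter, 90 mm from the hinge axis, 71 mm above the bench. The grip runs from 47 to 82 mm above the bench with nothing beside it; the lever's steel arm, 14 mm wide, lies below it. At home the lever points from the hinge along the nest's -x, turned 10 deg towards its +y
- lever: the whole lever, arm and knob, as a solid: origin on its hinge axis, 34 mm above the bench, x along the arm towards the knob, z up
- lever_angle (a joint): lever angle, rad: 0 at the home stop, grows anticlockwise seen from above (from the nest's -x to its -y), end stop 1.4. Clicks 0.2 apart (18 mm at the knob): fourth at 0.8. A spring always pulls it home, at the knob 3.5 N at home, 5 N at 0.8; each click adds a 2 N wave: resistance peaks 0.05 past a click, is least 0.05 before the next, middling on the click (a tight grip adds rubbing)
- lighter: bystander, not to be moved: plain steel lighter case 38 x 57 x 13 mm lying flat, no plug
- loupe: bystander, not to be moved: black round loupe 40 mm in diameter, 42 mm high
Not all that is in view belongs to the job. Of the things shaped like the stick, the aluminium one is meant.

How it is judged (in metres and radians):
On the way, in this order (a step that is already met when the one before it is completed fails the run):
1. the stick lies seated in the nest, let go of, with the lever still at home (x of stick in the frame of nest between -0.004 and 0.004 m and y of stick in the frame of nest between -0.004 and 0.004 m and z of stick in the frame of nest between -0.003 and 0.003 m and y of plug in the frame of nest above 0.04 m and angle between stick's own z axis and vertical below 0.08 rad and contact force between the fingers and stick below 0.1 N and value of joint lever_angle below 0.1 rad), for 0.2 s.
2. the fingers hold the lever at the fourth click (value of joint lever_angle between 0.73 and 0.87 rad and velocity of joint lever_angle between -0.08 and 0.08 rad/s and contact force between the fingers and lever above 0.8 N and contact force between the arm and nest below 0.2 N), for 0.5 s.
At the end, for the whole second after the job is handed in: The fingers still hold the lever by its knob (over 0.8 N) at rest at the fourth click, 0.80 rad within 0.07 rad, arm clear of the nest; the stick lies flat in the nest within 4 mm of its centre and 3 mm of its floor, plug through the notch, not touched by the fingers (all of step 2 and x of stick in the frame of nest between -0.004 and 0.004 m and y of stick in the frame of nest between -0.004 and 0.004 m and z of stick in the frame of nest between -0.003 and 0.003 m and y of plug in the frame of nest above 0.04 m and angle between stick's own z axis and vertical below 0.08 rad and contact force between the fingers and stick below 0.1 N); the arm keeps its last pose, push and grip.
It fails at once if the lever runs on towards the fifth click (beyond 0.93 rad) (value of joint lever_angle above 0.93 rad).
It fails at once if the lighter is moved by more than 30 mm (distance of lighter from where it was at the start of the episode above 0.03 m).
It fails at once if the loupe is moved by more than 30 mm (distance of loupe from where it was at the start of the episode above 0.03 m).
It also fails if it takes over 72 s, if anything falls off the work surface, if the arm or the gripper's body presses on something with over 40 N, if the wrist force passes 120 N, or if a joint passes its speed limit or range.

## Working session

There is one attempt and no reset: what is moved stays moved. The work goes in short steps, Python scripts to look and compute and a tool call to move; the robot and the scene stay as the last step left them, time stands still between calls to the robot, and variables do not carry over. Pictures are saved under pics/ and viewed, about 8 in all and at most 12, crops included, and the job is handed in when it is done.

Besides the shell and the picture viewer there is one more tool, called as name(argument=value, ...) on one line, values as JSON. servo_tool: Moves the arm, as the interface text tells. Its arguments: {"type":"object","properties":{"increments":{"type":"array"},"squeeze":{"type":"number"}},"required":["increments"]}

```bash
mkdir -p pics; cat > h.py <<'E'
import numpy as np,cv2
from station import monitor,viewer,env
def cam(n,tag):
    c=viewer.camera(n);cv2.imwrite(f'pics/{tag}.png',c['pixels'][:,:,::-1]);np.savez(f'pics/{tag}.npz',**c);return c
def world(c,u,v,z=None):
    R=cv2.Rodrigues(np.array(c['rvec']).astype(float))[0];t=np.array(c['tvec']).ravel()
    d=np.array([(u-c['cx'])/c['fx'],(v-c['cy'])/c['fy'],1.])
    o=-R.T@t;w=R.T@d
    if z is None: return o+w*float(c['z_map'][int(round(v)),int(round(u))])
    return o+w*(z-o[2])/w[2]
def crop(c,tag,u0,v0,u1,v1,s):
    cv2.imwrite(f'pics/{tag}.png',cv2.resize(np.array(c['pixels'])[v0:v1,u0:u1,::-1],None,fx=s,fy=s,interpolation=cv2.INTER_CUBIC))
E
python3 - <<'E'
from h import *
a=cam('top','t0');b=cam('scene','s0')
cv2.imwrite('pics/both.png',cv2.resize(np.hstack([a['pixels'],b['pixels']])[:,:,::-1],None,fx=.78,fy=.78,interpolation=cv2.INTER_AREA))
s=monitor.get_state();print(s)
for c in(a,b):
  R=cv2.Rodrigues(c['rvec'])[0];print(-R.T@c['tvec'].ravel(),R)
E
```

```text
{'clock': 0.1, 'q': array([ 6.56430128e+01,  1.66873618e+01, -8.82376705e+00,  6.45552924e+01,
       -4.19620547e-04,  8.20173748e+01]), 'qvel': array([ 0.05529262, -0.07566245,  0.01087016, -0.04742323, -0.01929479,
       -0.01168306]), 'effort': array([ 1.77214737e-03, -5.37975490e+01,  3.31917930e+01,  9.22384526e-03,
       -2.18780510e-04, -9.72796883e-07]), 'eef_pos': array([0.14787144, 0.50338831, 0.25579405]), 'orientation': array([[ 2.81911892e-01,  9.59440182e-01, -4.71435253e-04],
       [ 9.59439610e-01, -2.81912244e-01, -1.05910852e-03],
       [-1.14905464e-03, -1.53738369e-04, -9.99999328e-01]]), 'force': array([ 1.05814376, -0.51536078,  0.66369759]), 'wrist_torque': array([0.02111159, 0.02963542, 0.01784199]), 'finger_gap': 1.0004831619554697}
[0.41403121 0.00772689 0.99781367] [[-2.93260114e-04 -9.99985212e-01  5.43038273e-03]
 [-9.96046422e-01 -1.90305005e-04 -8.88340478e-02]
 [ 8.88337676e-02 -5.43496477e-03 -9.96031637e-01]]
[1.14739248 0.5598842  0.80383065] [[-0.64318477  0.76557377  0.01449655]
 [ 0.48845697  0.42480216 -0.76220267]
 [-0.58968054 -0.48315621 -0.64717613]]
```

View pics/t0.png

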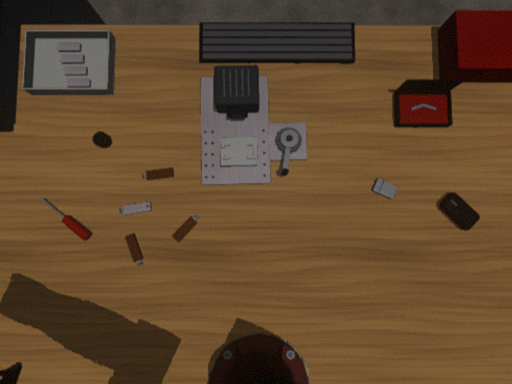

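View pics/s0.png

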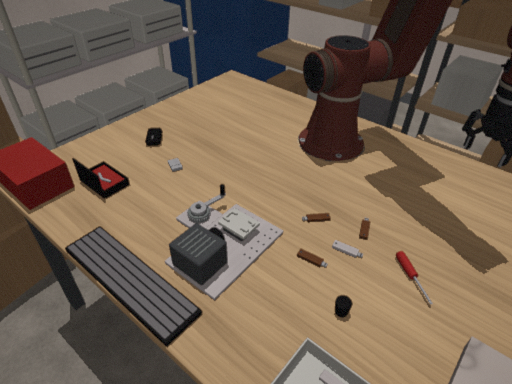

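The top view has +x up and +y left. The jig sits near (236,140), the lever hub at (289,138) and the knob at (284,172). The aluminium stick is at (136,208) and the lighter at (385,188). I'll enlarge the crops.

```bash
python3 - <<'E'
from h import *
a=dict(np.load('pics/t0.npz'))
p=a['pixels'][:,:,::-1]
def e(u0,v0,u1,v1,s):return cv2.resize(p[v0:v1,u0:u1],None,fx=s,fy=s,interpolation=cv2.INTER_CUBIC)
A=e(210,120,310,185,8);print(A.shape)
B=e(110,190,160,225,8);cv2.imwrite('pics/c1.png',A);cv2.imwrite('pics/c2.png',B)
for u,v in[(239,152),(289,138),(284,172),(136,208),(385,188),(102,140),(205,100),(250,143),(237,90)]:print(u,v,world(a,u,v).round(4))
E
```

```text
(520, 800, 3)
239 152 [0.5853 0.0496 0.0449]
289 138 [ 0.62   -0.0773  0.0518]
284 172 [ 0.5297 -0.0619  0.0798]
136 208 [0.4441 0.3176 0.0115]
385 188 [ 0.4963 -0.3312  0.0111]
102 140 [0.6161 0.3987 0.0439]
205 100 [0.7309 0.1419 0.0131]
250 143 [0.6075 0.0216 0.0499]
237 90 [0.7282 0.0527 0.0992]
```

View pics/c1.png

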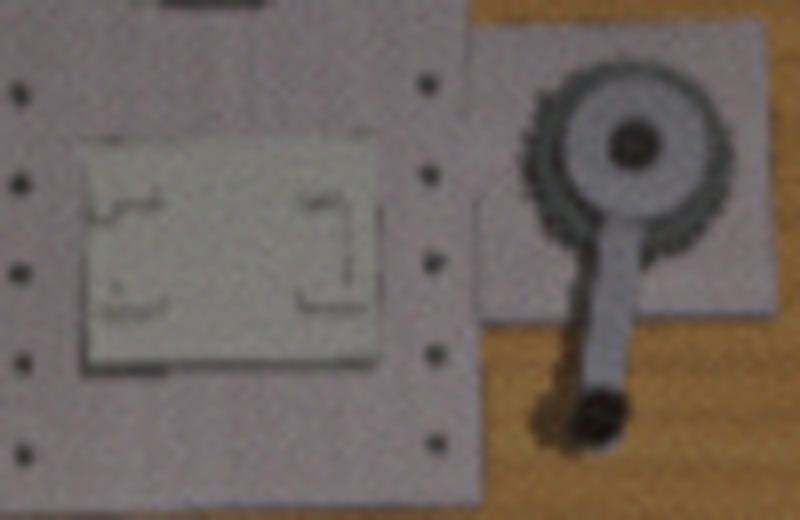

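View pics/c2.png

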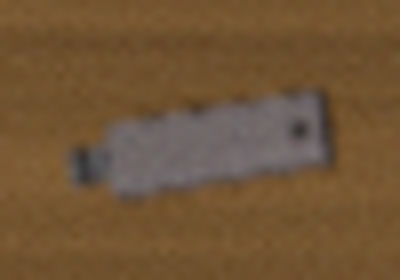

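Crop 1 shows the nest plate spanning (80,148) to (378,365), with its notch wall on the left, which is +y. The hub screw is at (634,145) and the knob top at (600,415). In crop 2 the bar corners are (110,122), (322,92), (330,162) and (118,195), with the plug on the left at (72,165). Next I'll work out subpixel fits from masks.

```bash
cat > m.py <<'E'
from h import *
def rect(c,mask,z,s=8):
    "min-area rect in world plane z of a float score mask (upsampled, threshold 0), largest blob"
    n,l,st,_=cv2.connectedComponentsWithStats((mask>0).astype(np.uint8)); k=1+np.argmax(st[1:,4])
    cs=cv2.findContours((l==k).astype(np.uint8),cv2.RETR_EXTERNAL,cv2.CHAIN_APPROX_NONE)[0]
    return max(cs,key=cv2.contourArea)[:,0]
def fit(c,score,u0,v0,u1,v1,z,s=8):
    S=cv2.resize(score[v0:v1,u0:u1].astype(np.float32),None,fx=s,fy=s,interpolation=cv2.INTER_CUBIC)
    q=rect(c,S,z); P=np.array([world(c,u0+(x+.5)/s-.5,v0+(y+.5)/s-.5,z)[:2] for x,y in q])
    (cx,cy),(w,h),an=cv2.minAreaRect((P*1000).astype(np.float32)); return (cx,cy),(w,h),an,P
E
python3 - <<'E'
from m import *
for n,bn,bs in(('t0',(215,130,263,172),(112,194,160,224)),('s0',(205,195,275,255),(325,232,368,266))):
    c=dict(np.load(f'pics/{n}.npz'));f=c['pixels'].astype(float);R,G,B=f[...,0],f[...,1],f[...,2]
    u0,v0,u1,v1=bs; sat=cv2.GaussianBlur((R-B)/(R+G+B),(0,0),.6)
    x=sat[v0:v1,u0:u1];print(n,'sat',np.percentile(x,[2,10,50,90]).round(3))
    t=(np.percentile(x,4)+np.percentile(x,80))/2
    print('stick',fit(c,t-sat,*bs,.010)[:3])
    g=cv2.GaussianBlur((G-(R+B)/2)/(R+G+B)*3,(0,0),.8);u0,v0,u1,v1=bn;x=g[v0:v1,u0:u1];print('g',np.percentile(x,[2,10,50,90,98]).round(3))
    if n=='t0':
        t=(np.percentile(x,10)+np.percentile(x,80))/2
        print('nest',fit(c,g-t,*bn,.045)[:3])
c=dict(np.load('pics/t0.npz'))
h=world(c,289.25-.06,138.1-.06,.055);k=world(c,210+600/8-.5,120+415/8-.5,.082);print(h,k,np.hypot(*(k-h)[:2]),np.degrees(np.arctan2(*(k-h)[1::-1])))
c=dict(np.load('pics/s0.npz'));crop=lambda *a:cv2.resize(c['pixels'][a[1]:a[3],a[0]:a[2],::-1],None,fx=7,fy=7,interpolation=cv2.INTER_CUBIC)
cv2.imwrite('pics/c3.png',crop(180,175,290,260))
E
```

```text
t0 sat [0.022 0.028 0.273 0.281]
stick ((444.10205078125, 322.437744140625), (26.050079345703125, 85.21833801269531), 9.360588073730469)
g [-0.052 -0.048 -0.012  0.014  0.018]
nest ((587.02587890625, 51.76923370361328), (76.6385498046875, 95.08343505859375), 1.1473592519760132)
s0 sat [0.018 0.022 0.154 0.159]
stick ((447.53375244140625, 322.81201171875), (33.556819915771484, 85.2983627319336), 9.571436882019043)
g [-0.032 -0.024  0.002  0.024  0.027]
[ 0.61922569 -0.07748023  0.055     ] [ 0.53093846 -0.06298097  0.082     ] 0.08946990502761251 170.6736666814034<stdin>:4: RuntimeWarning: invalid value encountered in divide
<stdin>:8: RuntimeWarning: invalid value encountered in divide
```

View pics/c3.png

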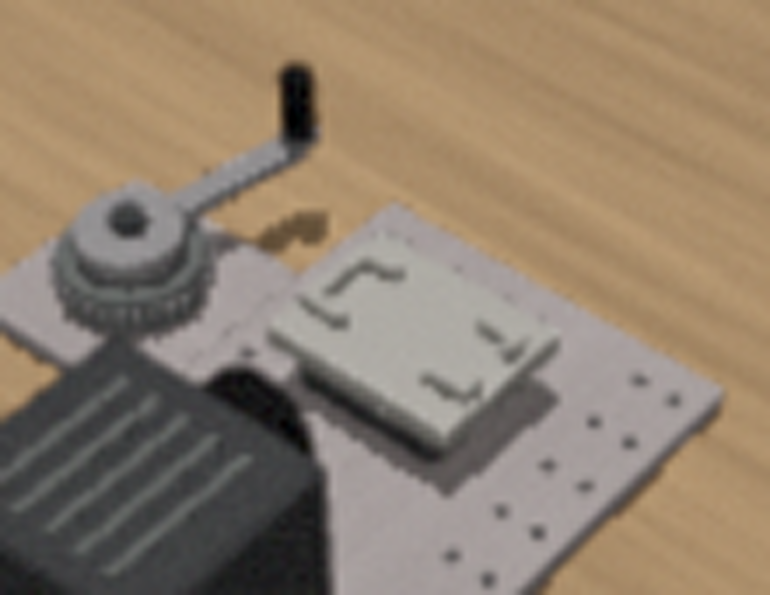

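Crop 3 confirms the notch is at the far (+y) end of the nest and that the knob is clear. Stick bar centre is about (445.2, 315.5) with yaw 9.4°. Nest is about (589, 51.8) with yaw 1.1°. Hinge is at (619, -77). Next comes the move planner.

```bash
cat >> h.py <<'E'
def heading(s): return np.degrees(np.arctan2(s['orientation'][1,0],s['orientation'][0,0]))
def plan(p,hd,n,g,start=None):
    "rows to world TCP p (m), tool-x heading hd (deg), tool pointing down"
    s=monitor.get_state();x=np.array(s['eef_pos'])*100;h=heading(s);
    if start is not None: x=np.array(start[:3])*100;h=start[3]
    roll=-(((hd-h)+180)%360-180);out=[]
    for i in range(n):
        a=np.radians(h);X=np.array([np.cos(a),np.sin(a),0]);Y=np.array([np.sin(a),-np.cos(a),0])
        d=(np.array(p)*100-x)/(n-i);r=round(roll/(n-i),1)
        v=[round(float(d@X),2),round(float(d@Y),2),round(float(-d[2]),2)]
        x=x+v[0]*X+v[1]*Y-np.array([0,0,v[2]]);h-=r;roll-=r;out.append([g,v,r])
    print(str(out).replace(' ',''));return out
def st():
    s=monitor.get_state();print(round(s['clock'],2),s['eef_pos'].round(4),'hd',heading(s).round(2),'tilt',s['orientation'][:2,2].round(4),'F',s['force'].round(1),'gap',round(s['finger_gap'],3),'q',s['q'].round(0));return s
E
python3 -c "
from h import *
plan([.4452,.3155,.09],9.4,12,5.0)"
```

```text
[[5.0,[-0.8,2.82,1.38],np.float64(5.4)],[5.0,[-0.54,2.88,1.38],np.float64(5.3)],[5.0,[-0.27,2.92,1.38],np.float64(5.4)],[5.0,[0.01,2.93,1.38],np.float64(5.3)],[5.0,[0.28,2.92,1.38],np.float64(5.4)],[5.0,[0.55,2.88,1.38],np.float64(5.3)],[5.0,[0.82,2.81,1.38],np.float64(5.4)],[5.0,[1.08,2.73,1.38],np.float64(5.3)],[5.0,[1.33,2.61,1.38],np.float64(5.4)],[5.0,[1.56,2.48,1.39],np.float64(5.3)],[5.0,[1.79,2.32,1.38],np.float64(5.4)],[5.0,[2.0,2.14,1.39],np.float64(5.3)]]
```

servo_tool(increments=[[5.0, [-0.8, 2.82, 1.38], 5.4], [5.0, [-0.54, 2.88, 1.38], 5.3], [5.0, [-0.27, 2.92, 1.38], 5.4], [5.0, [0.01, 2.93, 1.38], 5.3], [5.0, [0.28, 2.92, 1.38], 5.4], [5.0, [0.55, 2.88, 1.38], 5.3], [5.0, [0.82, 2.81, 1.38], 5.4], [5.0, [1.08, 2.73, 1.38], 5.3], [5.0, [1.33, 2.61, 1.38], 5.4], [5.0, [1.56, 2.48, 1.39], 5.3], [5.0, [1.79, 2.32, 1.38], 5.4], [5.0, [2.0, 2.14, 1.39], 5.3]], squeeze=30)

```text
clock: 1.3
eef_pos: [0.4461, 0.315, 0.0897]
orientation: [[0.987, 0.16, -0.0], [0.16, -0.987, -0.0], [-0.0, 0.0, -1.0]]
force: [0.1, 1.3, 1.0]
finger_gap: 0.58
```

servo_tool(increments=[[5.0, [0, 0, 0], 0], [5.0, [0, 0, 0], 0]])

```text
clock: 1.5
eef_pos: [0.4451, 0.3153, 0.0899]
orientation: [[0.987, 0.164, -0.002], [0.164, -0.987, -0.001], [-0.002, 0.0, -1.0]]
force: [-0.9, -0.3, -0.6]
finger_gap: 0.587
```

```bash
sed -i 's/r=round(roll/r=round(float(roll)/' h.py; sed -i 's/float(roll)\/(n-i),1)/float(roll)\/(n-i),1)/' h.py; python3 -c "
from h import *
st();plan([.4452,.3155,.028],9.4,6,5.0)
c=cam('top','t1');crop(c,'t1c',100,170,190,250,6)"
```

```text
1.5 [0.4451 0.3153 0.0899] hd 9.41 tilt [-0.0015 -0.0006] F [-0.9 -0.3 -0.6] gap 0.587 q [ 28.  27. -20.  43.   0. 108.]
[[5.0,[0.0,-0.0,1.03],0.0],[5.0,[0.0,-0.0,1.03],0.0],[5.0,[0.0,-0.0,1.03],0.0],[5.0,[0.01,-0.01,1.03],0.0],[5.0,[0.0,-0.0,1.04],0.0],[5.0,[0.01,-0.01,1.03],0.0]]
```

View pics/t1c.png

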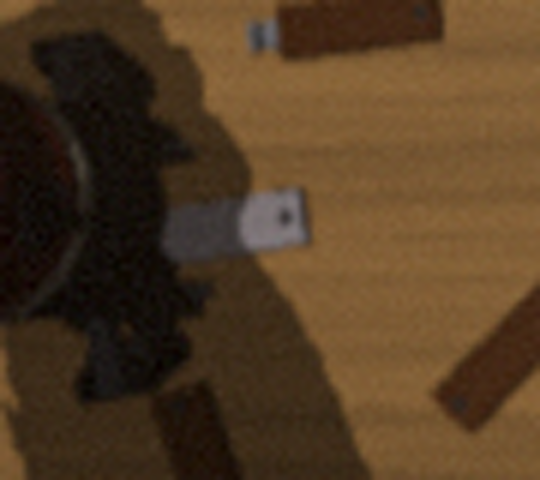

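The fingers straddle the stick in the crop, with tips near (180,150) and (200,290), and the bar lies between them. Going down now to grasp.

servo_tool(increments=[[5.0, [0, 0, 1.03], 0], [5.0, [0, 0, 1.03], 0], [5.0, [0, 0, 1.03], 0], [5.0, [0.01, 0, 1.03], 0], [5.0, [0, 0, 1.03], 0], [5.0, [0, 0, 1.03], 0], [5.0, [0, 0, 0], 0], [2.0, [0, 0, 0], 0], [2.0, [0, 0, 0], 0], [2.0, [0, 0, 0], 0], [2.0, [0, 0, 0], 0], [2.0, [0, 0, 0], 0]])

```text
clock: 2.75
eef_pos: [0.4458, 0.316, 0.0292]
orientation: [[0.987, 0.164, 0.001], [0.164, -0.987, 0.0], [0.001, -0.0, -1.0]]
force: [-0.3, -0.2, 2.9]
finger_gap: 0.271
```

servo_tool(increments=[[2.0, [0, 0, 0], 0], [2.0, [0, 0, 0], 0], [2.0, [0, 0, -1], 0], [2.0, [0, 0, -2], 0], [2.0, [0, 0, -3], 0], [2.0, [0, 0, -3], 0], [2.0, [0, 0, 0], 0], [2.0, [0, 0, 0], 0]])

```text
clock: 3.55
eef_pos: [0.4457, 0.316, 0.1194]
orientation: [[0.986, 0.164, 0.001], [0.164, -0.986, 0.001], [0.001, -0.0, -1.0]]
force: [0.0, -0.5, -0.7]
finger_gap: 0.27
```

```bash
python3 -c "
from h import *
st();plan([.589,.0518,.118],1.1,12,2.0)"
```

```text
3.55 [0.4457 0.316  0.1194] hd 9.43 tilt [0.0011 0.0006] F [ 0.  -0.5 -0.7] gap 0.27 q [ 28.  25. -18.  47.   0. 108.]
[[2.0,[0.82,2.37,0.01],0.7],[2.0,[0.85,2.36,0.01],0.7],[2.0,[0.87,2.35,0.01],0.7],[2.0,[0.9,2.34,0.01],0.7],[2.0,[0.93,2.32,0.01],0.7],[2.0,[0.96,2.31,0.01],0.7],[2.0,[0.99,2.3,0.01],0.7],[2.0,[1.02,2.29,0.01],0.7],[2.0,[1.05,2.28,0.02],0.7],[2.0,[1.07,2.26,0.01],0.7],[2.0,[1.1,2.25,0.02],0.7],[2.0,[1.13,2.23,0.01],0.6]]
```

servo_tool(increments=[[2.0, [0.82, 2.37, 0.01], 0.7], [2.0, [0.85, 2.36, 0.01], 0.7], [2.0, [0.87, 2.35, 0.01], 0.7], [2.0, [0.9, 2.34, 0.01], 0.7], [2.0, [0.93, 2.32, 0.01], 0.7], [2.0, [0.96, 2.31, 0.01], 0.7], [2.0, [0.99, 2.3, 0.01], 0.7], [2.0, [1.02, 2.29, 0.01], 0.7], [2.0, [1.05, 2.28, 0.02], 0.7], [2.0, [1.07, 2.26, 0.01], 0.7], [2.0, [1.1, 2.25, 0.02], 0.7], [2.0, [1.13, 2.23, 0.01], 0.6]])

```text
clock: 4.75
eef_pos: [0.5881, 0.0508, 0.1158]
orientation: [[1.0, 0.019, -0.003], [0.019, -1.0, 0.0], [-0.003, -0.0, -1.0]]
force: [-0.6, 0.4, -0.7]
finger_gap: 0.267
```

servo_tool(increments=[[2.0, [0, 0, 0], 0], [2.0, [0, 0, 0], 0], [2.0, [0, 0, 0.8], 0], [2.0, [0, 0, 0.8], 0], [2.0, [0, 0, 0], 0], [2.0, [0, 0, 0], 0]])

```text
clock: 5.35
eef_pos: [0.5883, 0.0522, 0.1008]
orientation: [[1.0, 0.02, -0.001], [0.02, -1.0, 0.0], [-0.001, -0.0, -1.0]]
force: [0.6, 0.3, -0.2]
finger_gap: 0.268
```

```bash
python3 - <<'E'
from h import *
st();c=cam('scene','s2');d=cam('top','t2')
crop(c,'s2c',190,180,280,255,8)
crop(d,'t2c',200,115,280,190,6)
A=cv2.imread('pics/s2c.png');B=cv2.imread('pics/t2c.png');
cv2.imwrite('pics/x2.png',cv2.resize(np.vstack([A,cv2.copyMakeBorder(B,0,0,0,720-480,cv2.BORDER_CONSTANT)]),None,fx=.57,fy=.57,interpolation=cv2.INTER_AREA))
E
```

```text
5.35 [0.5883 0.0522 0.1008] hd 1.16 tilt [-0.001   0.0001] F [ 0.6  0.3 -0.2] gap 0.268 q [ -2.  31. -12.  48.   0.  87.]
```

View pics/s2c.png

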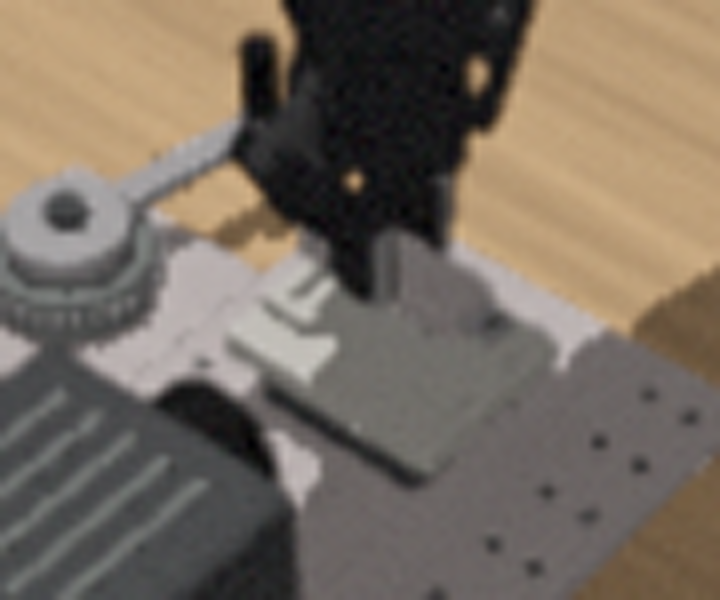

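The held stick hovers over the nest, with its +y end at about (490,300) in the crop. I'll overlay predicted wireframes of the nest and stick on both views to compare.

```bash
cat > ov.py <<'E'
from h import *
def box(cx,cy,yaw,x0,x1,y0,y1,z):
    a=np.radians(yaw);R=np.array([[np.cos(a),-np.sin(a)],[np.sin(a),np.cos(a)]])
    return [np.r_[R@np.array(p)+[cx,cy],z] for p in((x0,y0),(x1,y0),(x1,y1),(x0,y1))]
def draw(c,polys,u0,v0,u1,v1,s,gain=1.6):
    im=cv2.resize(c['pixels'][v0:v1,u0:u1,::-1],None,fx=s,fy=s,interpolation=cv2.INTER_CUBIC);im=np.clip(im*gain,0,255).astype(np.uint8)
    for P,col in polys:
        q=cv2.projectPoints(np.array(P),c['rvec'].astype(float),c['tvec'].astype(float),np.array([[c['fx'],0,c['cx']],[0,c['fy'],c['cy']],[0,0,1.]]),None)[0][:,0]
        q=((q-[u0,v0]+.5)*s-.5);cv2.polylines(im,[np.round(q*16).astype(np.int32)],True,col,1,cv2.LINE_AA,4)
    return im
def nest(x,y,w,z=.045):return[(box(x,y,w,-.036,.036,-.047,.047,z),(0,0,255)),(box(x,y,w,-.020,.020,-.043,.043,z+.007),(0,255,255))]
def stick(x,y,w,z):return[(box(x,y,w,-.012,.012,-.035,.035,z+.012),(0,255,0)),(box(x,y,w,-.012,.012,-.035,.035,z),(0,160,0)),(box(x,y,w,-.006,.006,.035,.049,z+.008),(255,255,0))]
E
python3 - <<'E'
from ov import *
L=lambda n:dict(np.load(f'pics/{n}.npz'))
N=nest(.589,.0518,1.1)
S0=stick(.4452,.3155,9.4,0);S2=stick(.5883,.0522,1.16,.0722)
bl=lambda im,h,w:cv2.copyMakeBorder(im,0,h-im.shape[0],0,w-im.shape[1],cv2.BORDER_CONSTANT)
a=draw(L('t0'),N,215,128,265,175,6);b=draw(L('s0'),N,212,200,267,247,6)
e=draw(L('t0'),S0,115,192,160,226,6,1.3);f=draw(L('s0'),S0,328,232,368,264,6,1.2)
g=draw(L('s2'),S2+N,212,200,267,247,6,1.8)
cv2.imwrite('pics/ov1.png',np.vstack([np.hstack([a,bl(b,282,330)]),np.hstack([bl(np.vstack([e]),282,300),bl(g,282,330)])]))
cv2.imwrite('pics/f.png',f)
im=cv2.imread('pics/ov1.png');im=np.hstack([im,np.zeros((564,170,3),np.uint8)]);im[:192,630:]=cv2.resize(f,None,fx=.7083,fy=1)[:192,:170] if 0 else 0
cv2.imwrite('pics/ov1.png',im[:,:630])
E
```

```text
(no output)
```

View pics/ov1.png

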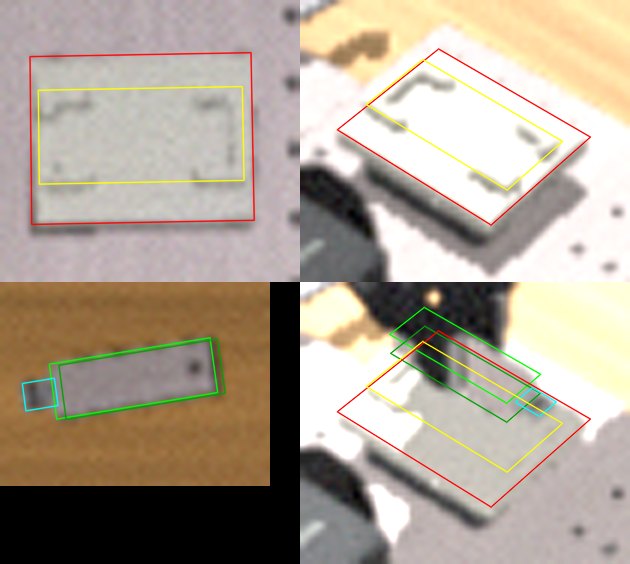

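In the top view the wireframes fit to about 1 mm. In the held view the plug seems a few pixels off, so I'll enlarge that part along with the initial scene-view fit.

```bash
python3 - <<'E'
from ov import *
L=lambda n:dict(np.load(f'pics/{n}.npz'))
S0=stick(.4452,.3155,9.4,0);S2=stick(.5883,.0522,1.16,.0722)
f=draw(L('s0'),S0,330,236,365,262,10,1.0)
N=nest(.589,.0518,1.1)
g0=draw(L('s2'),[],225,203,265,233,10,1.3);g=draw(L('s2'),S2,225,203,265,233,10,1.3)
n=draw(L('s0'),N,215,200,265,240,8,.8)
z=np.zeros((620,800,3),np.uint8);z[:300,:400]=g0;z[:300,400:]=g;z[300:560,:350]=f;z[300:620,400:]=n
cv2.imwrite('pics/ov2.png',z[:600])
E
```

```text
(no output)
```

View pics/ov2.png

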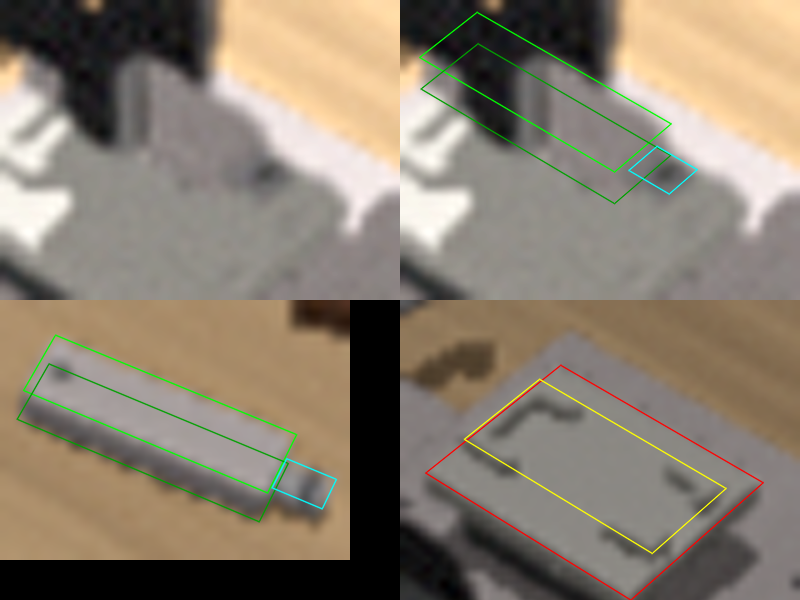

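Both wireframes agree with the images to about 0.5 px, or 1 mm. Descending with small steps and watching the force.

servo_tool(increments=[[2.0, [0.07, 0, 0], 0], [2.0, [0, 0, 0.5], 0], [2.0, [0, 0, 0.5], 0], [2.0, [0, 0, 0.5], 0], [2.0, [0, 0, 0.2], 0], [2.0, [0, 0, 0.2], 0], [2.0, [0, 0, 0.1], 0], [2.0, [0, 0, 0.1], 0], [2.0, [0, 0, 0], 0], [2.0, [0, 0, 0], 0]])

```text
clock: 6.45
eef_pos: [0.5896, 0.0517, 0.0804]
orientation: [[1.0, 0.02, 0.0], [0.02, -1.0, 0.0], [0.0, 0.0, -1.0]]
force: [-0.0, -0.1, -0.7]
finger_gap: 0.27
```

```bash
python3 -c "
from h import *
st()"
```

```text
6.45 [0.5896 0.0517 0.0804] hd 1.13 tilt [0.0002 0.    ] F [-0.  -0.1 -0.7] gap 0.27 q [ -2.  32. -13.  45.   0.  87.]
```

servo_tool(increments=[[2.0, [0, 0, 0.1], 0], [2.0, [0, 0, 0.1], 0], [2.0, [0, 0, 0.1], 0], [2.0, [0, 0, 0], 0]])

```text
clock: 6.85
eef_pos: [0.5893, 0.0517, 0.0771]
orientation: [[1.0, 0.02, -0.0], [0.02, -1.0, -0.0], [-0.0, 0.0, -1.0]]
force: [-0.1, -0.2, -0.4]
finger_gap: 0.27
```

servo_tool(increments=[[2.0, [0, 0, 0.1], 0], [2.0, [0, 0, 0.1], 0], [2.0, [0, 0, 0], 0]])

```text
clock: 7.15
eef_pos: [0.5894, 0.0517, 0.0751]
orientation: [[1.0, 0.02, -0.0], [0.02, -1.0, 0.0], [-0.0, -0.0, -1.0]]
force: [-0.5, -0.6, -1.2]
finger_gap: 0.267
```

No contact at about 1 mm above the floor, so the stick is inside the pocket. One more millimetre, then release.

servo_tool(increments=[[2.0, [0, 0, 0.1], 0], [2.0, [0, 0, 0], 0], [3.4, [0, 0, 0], 0], [3.4, [0, 0, 0], 0], [3.4, [0, 0, 0], 0], [3.4, [0, 0, 0], 0], [3.4, [0, 0, -0.5], 0], [3.4, [0, 0, -1.5], 0], [3.4, [0, 0, -3], 0], [3.4, [0, 0, -3], 0], [3.4, [0, 0, -3], 0], [3.4, [0, 0, 0], 0]])

```text
clock: 8.35
eef_pos: [0.5919, 0.0517, 0.1889]
orientation: [[1.0, 0.02, 0.007], [0.02, -1.0, -0.0], [0.007, 0.0, -1.0]]
force: [0.0, 0.1, -0.5]
finger_gap: 0.399
```

```bash
python3 - <<'E'
from ov import *
st()
plan([.52,.05,.2],20,4,3.6)
c=cam('scene','s3');N=nest(.589,.0518,1.1)
cv2.imwrite('pics/ov3.png',np.hstack([draw(c,[],215,200,265,240,8,1),draw(c,stick(.589,.0518,1.1,.045),215,200,265,240,8,1)]))
E
```

```text
8.35 [0.5919 0.0517 0.1889] hd 1.13 tilt [ 0.0071 -0.0002] F [ 0.   0.1 -0.5] gap 0.399 q [-2. 26. -5. 59.  0. 87.]
[[3.6,[-1.8,0.01,-0.28],-4.7],[3.6,[-1.79,-0.14,-0.28],-4.7],[3.6,[-1.78,-0.29,-0.27],-4.7],[3.6,[-1.74,-0.43,-0.28],-4.8]]
```

View pics/ov3.png

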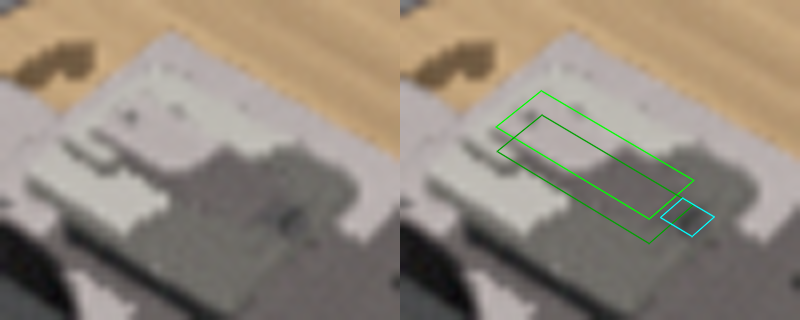

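The stick lies between the walls and the plug is in the notch at (690,217), matching the wireframe. Now I'll move above the knob with the jaws along the direction of travel.

```bash
python3 -c "
from h import *
plan([.5304,-.0633,.135],81,12,4.0)"
```

```text
[[4.0,[-0.52,0.95,0.43],-6.7],[4.0,[-0.63,0.88,0.43],-6.7],[4.0,[-0.73,0.8,0.43],-6.6],[4.0,[-0.82,0.71,0.43],-6.7],[4.0,[-0.89,0.61,0.43],-6.6],[4.0,[-0.96,0.51,0.43],-6.7],[4.0,[-1.01,0.39,0.43],-6.6],[4.0,[-1.05,0.27,0.43],-6.7],[4.0,[-1.07,0.15,0.43],-6.6],[4.0,[-1.08,0.02,0.43],-6.7],[4.0,[-1.08,-0.1,0.44],-6.6],[4.0,[-1.06,-0.23,0.43],-6.7]]
```

servo_tool(increments=[[4.0, [-0.52, 0.95, 0.43], -6.7], [4.0, [-0.63, 0.88, 0.43], -6.7], [4.0, [-0.73, 0.8, 0.43], -6.6], [4.0, [-0.82, 0.71, 0.43], -6.7], [4.0, [-0.89, 0.61, 0.43], -6.6], [4.0, [-0.96, 0.51, 0.43], -6.7], [4.0, [-1.01, 0.39, 0.43], -6.6], [4.0, [-1.05, 0.27, 0.43], -6.7], [4.0, [-1.07, 0.15, 0.43], -6.6], [4.0, [-1.08, 0.02, 0.43], -6.7], [4.0, [-1.08, -0.1, 0.44], -6.6], [4.0, [-1.06, -0.23, 0.43], -6.7]])

```text
clock: 9.6
eef_pos: [0.5281, -0.0635, 0.1316]
orientation: [[0.151, 0.988, -0.001], [0.988, -0.151, 0.0], [0.0, -0.002, -1.0]]
force: [-0.4, 0.8, 0.5]
finger_gap: 0.468
```

servo_tool(increments=[[4.0, [0, 0, 0], 0], [4.0, [0, 0, 0], 0]])

```text
clock: 9.8
eef_pos: [0.5286, -0.0631, 0.1322]
orientation: [[0.16, 0.987, -0.001], [0.987, -0.16, 0.0], [0.0, -0.001, -1.0]]
force: [0.3, 0.8, 0.3]
finger_gap: 0.467
```

```bash
python3 - <<'E'
from ov import *
st();plan([.5304,-.0633,.078],81,4,4.0)
c=cam('scene','s4');d=cam('top','t4');
S=stick(.589,.0518,1.1,.045)
K=[(box(.5304,-.0633,0,-.008,.008,-.008,.008,.082),(0,0,255)),(box(.5304,-.0633,0,-.008,.008,-.008,.008,.047),(0,0,255))]
cv2.imwrite('pics/ov4.png',np.vstack([np.hstack([draw(d,S+nest(.589,.0518,1.1)[1:],215,130,265,175,8,1.3),draw(d,[],215,130,265,175,8,1.3)]),
 np.hstack([draw(c,K,205,165,255,195,8,1.2),draw(c,[],205,165,255,195,8,1.2)])]))
E
```

```text
9.8 [ 0.5286 -0.0631  0.1322] hd 80.8 tilt [-0.0009  0.0005] F [0.3 0.8 0.3] gap 0.467 q [-15.  23. -19.  48.   0.  -5.]
[[4.0,[0.0,0.04,1.35],-0.1],[4.0,[0.0,0.05,1.36],-0.0],[4.0,[0.01,0.04,1.35],-0.1],[4.0,[0.0,0.05,1.36],-0.0]]
```

View pics/ov4.png

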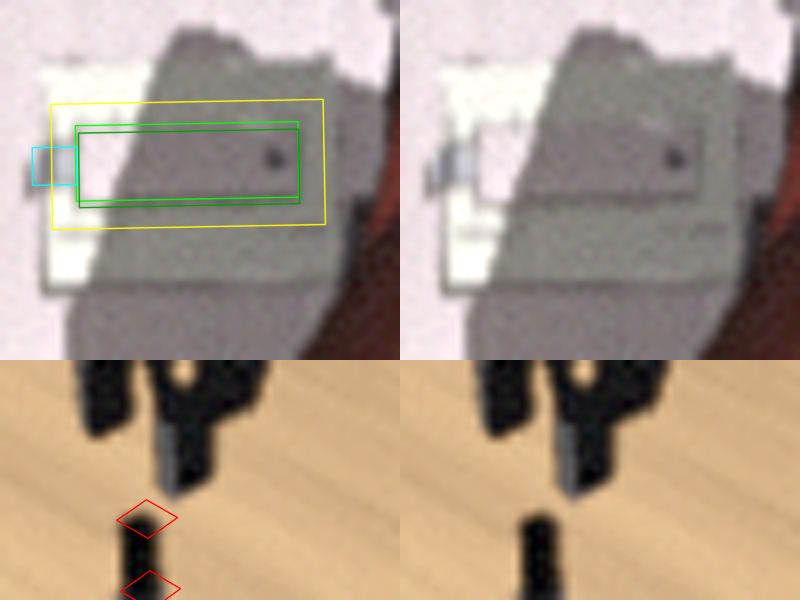

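The top view shows the stick fully inside the pocket with the plug in the notch, on the wireframe. The knob top is within about 1 px of its predicted place. Descending around the knob.

servo_tool(increments=[[4.0, [-0.05, 0.06, 1.35], 0], [4.0, [0, 0.06, 1.35], 0], [4.0, [0, 0.06, 1.35], 0], [4.0, [0, 0.06, 1.35], 0], [4.0, [0, 0, 0], 0], [1.2, [0, 0, 0], 0], [1.2, [0, 0, 0], 0], [1.2, [0, 0, 0], 0], [1.2, [0, 0, 0], 0], [1.2, [0, 0, 0], 0], [1.2, [0, 0, 0], 0]], squeeze=30)

```text
clock: 11.0
eef_pos: [0.5317, -0.0644, 0.0792]
orientation: [[0.156, 0.988, 0.001], [0.988, -0.156, -0.0], [-0.0, 0.001, -1.0]]
force: [-1.2, -0.3, 6.7]
finger_gap: 0.175
```

```bash
python3 - <<'E'
from h import *
s=st()
P=np.array([.6193,-.0774]);v=s['eef_pos'][:2]-P;print('r',np.hypot(*v),'ang',np.degrees(np.arctan2(v[1],v[0]))%360)
E
```

```text
11.0 [ 0.5317 -0.0644  0.0792] hd 81.02 tilt [ 0.001  -0.0004] F [-1.2 -0.3  6.7] gap 0.175 q [-15.  27. -22.  41.  -0.  -6.]
r 0.08859520906328515 ang 171.5352861420679
```

Knob gripped, with the opening about 15 mm, against the knob's 16 mm. Now the arc: 0.025 rad per row, the tool turning with the lever.

servo_tool(increments=[[1.2, [-0.225, 0.003, 0], -1.43], [1.2, [-0.225, 0.003, 0], -1.43], [1.2, [-0.225, 0.003, 0], -1.43], [1.2, [-0.225, 0.003, 0], -1.43], [1.2, [-0.225, 0.003, 0], -1.43], [1.2, [-0.225, 0.003, 0], -1.43], [1.2, [-0.225, 0.003, 0], -1.43], [1.2, [-0.225, 0.003, 0], -1.43], [1.2, [-0.225, 0.003, 0], -1.43], [1.2, [-0.225, 0.003, 0], -1.43], [1.2, [-0.225, 0.003, 0], -1.43], [1.2, [-0.225, 0.003, 0], -1.43]], squeeze=40)

```text
clock: 12.2
eef_pos: [0.5315, -0.0904, 0.0793]
orientation: [[-0.144, 0.99, 0.001], [0.99, 0.144, 0.001], [0.001, 0.001, -1.0]]
force: [-1.3, 3.2, 7.4]
finger_gap: 0.17
```

```bash
cat > k.py <<'E'
from h import *
s=st()
P=np.array([.6193,-.0774]);v=s['eef_pos'][:2]-P;a=np.arctan2(v[1],v[0])%(2*np.pi);print('r',np.hypot(*v),'ang',np.degrees(a),'theta',a-np.radians(171.2),'tang F',s['force'][:2]@[-np.sin(a),np.cos(a)],'rad F',s['force'][:2]@[np.cos(a),np.sin(a)])
E
python3 k.py
```

```text
12.2 [ 0.5315 -0.0904  0.0793] hd 98.26 tilt [0.0011 0.0015] F [-1.3  3.2  7.4] gap 0.17 q [-17.  28. -21.  41.   0. -26.]
r 0.08880566453299912 ang 188.42773573200262 theta 0.3006807111869212 tang F -3.373469969877798 rad F 0.8500332014465397
```

The radius is constant and the spring force is as expected. Continuing.

servo_tool(increments=[[1.2, [-0.225, 0.003, 0], -1.43], [1.2, [-0.225, 0.003, 0], -1.43], [1.2, [-0.225, 0.003, 0], -1.43], [1.2, [-0.225, 0.003, 0], -1.43], [1.2, [-0.225, 0.003, 0], -1.43], [1.2, [-0.225, 0.003, 0], -1.43], [1.2, [-0.225, 0.003, 0], -1.43], [1.2, [-0.225, 0.003, 0], -1.43], [1.2, [-0.225, 0.003, 0], -1.43], [1.2, [-0.225, 0.003, 0], -1.43], [1.2, [-0.225, 0.003, 0], -1.43], [1.2, [-0.225, 0.003, 0], -1.43]])

```text
clock: 13.4
eef_pos: [0.5392, -0.1167, 0.0793]
orientation: [[-0.429, 0.903, 0.001], [0.903, 0.429, 0.0], [-0.0, 0.001, -1.0]]
force: [-1.7, 1.1, 7.2]
finger_gap: 0.169
```

```bash
python3 k.py
```

```text
13.4 [ 0.5392 -0.1167  0.0793] hd 115.4 tilt [0.0009 0.0003] F [-1.7  1.1  7.2] gap 0.169 q [-20.  29. -19.  42.   0. -45.]
r 0.08922164102974717 ang 206.1639105018554 theta 0.6102353576300001 tang F -1.75391654002751 rad F 1.028066465818403
```

servo_tool(increments=[[1.2, [-0.225, 0.003, 0], -1.43], [1.2, [-0.225, 0.003, 0], -1.43], [1.2, [-0.225, 0.003, 0], -1.43], [1.2, [-0.225, 0.003, 0], -1.43], [1.2, [-0.225, 0.003, 0], -1.43], [1.2, [-0.225, 0.003, 0], -1.43], [1.2, [-0.2, 0.003, 0], -1.43], [1.2, [-0.15, 0, 0], -1], [1.2, [0, 0, 0], 0], [1.2, [0, 0, 0], 0], [1.2, [0, 0, 0], 0]])

```text
clock: 14.5
eef_pos: [0.5479, -0.1315, 0.0793]
orientation: [[-0.592, 0.806, 0.001], [0.806, 0.592, -0.0], [-0.001, 0.001, -1.0]]
force: [-2.2, -0.4, 6.5]
finger_gap: 0.174
```

```bash
python3 k.py; python3 - <<'E'
from ov import *
d=cam('top','t5');c=cam('scene','s5');th=np.radians(171.2)+.8
S=stick(.589,.0518,1.1,.057)+nest(.589,.0518,1.1,.057)[1:]
P=np.array([.6193,-.0774]);arm=lambda t:[np.r_[P,.05],np.r_[P+.09*np.array([np.cos(t),np.sin(t)]),.05]]
A=[(arm(th+e),col) for e,col in((0,(0,0,255)),(-.07,(255,0,255)),(.07,(255,0,255)))]
cv2.imwrite('pics/ov5.png',np.hstack([draw(d,S+A,215,120,315,190,4,1.4),draw(c,S+A,180,170,280,240,4,1.4)]))
E
```

```text
14.5 [ 0.5479 -0.1315  0.0793] hd 126.33 tilt [ 0.001 -0.   ] F [-2.2 -0.4  6.5] gap 0.174 q [-21.  30. -18.  43.   0. -57.]
r 0.08954908780106935 ang 217.13152048130283 theta 0.8016562628459454 tang F -1.001184941709631 rad F 2.031618106904382
```

View pics/ov5.png

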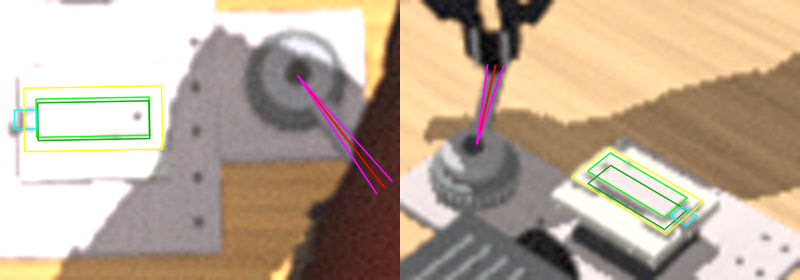

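The overlay matches on both views: the arm lies within the ±0.07 band and the nest is raised with the stick in it. I'll hold for another moment, check the nest height from depth, then hand in.

servo_tool(increments=[[1.2, [0, 0, 0], 0], [1.2, [0, 0, 0], 0], [1.2, [0, 0, 0], 0], [1.2, [0, 0, 0], 0], [1.2, [0, 0, 0], 0], [1.2, [0, 0, 0], 0]])

```text
clock: 15.2
eef_pos: [0.5479, -0.1314, 0.0793]
orientation: [[-0.593, 0.806, 0.001], [0.806, 0.593, -0.0], [-0.001, 0.001, -1.0]]
force: [-2.1, -0.4, 6.9]
finger_gap: 0.174
```

```bash
python3 k.py; python3 - <<'E'
from h import *
c=dict(np.load('pics/t0.npz'));d=cam('top','t6')
# plate margin strip near the -x edge, and stick top vs plate
m=lambda c,u0,u1,v0,v1:np.median([world(c,u,v)[2] for u in range(u0,u1) for v in range(v0,v1)])
print('plate',m(c,225,248,160,163),m(d,225,248,160,163),'stick top',m(d,230,248,147,152))
dp=np.degrees(0);print('knob/arm pts',[world(d,u,v).round(3) for u,v in((297,150),(300,155),(303,159))])
E
```

```text
15.2 [ 0.5479 -0.1314  0.0793] hd 126.34 tilt [ 0.0009 -0.0001] F [-2.1 -0.4  6.9] gap 0.174 q [-21.  30. -18.  43.   0. -57.]
r 0.08956478705804836 ang 217.11500575654733 theta 0.8013680265239014 tang F -0.917775665238556 rad F 1.896244748998015
plate 0.04534918526287701 0.05717543666303693 stick top 0.06927029963500525
knob/arm pts [array([ 0.591, -0.098,  0.043]), array([ 0.578, -0.106,  0.045]), array([ 0.479, -0.044,  0.592])]
```

```bash
python3 -c "
from station import env
print(env.close_job())"
```

```text
the job is handed in; nothing more can be done
None
```

The job is handed in: the stick is in the nest, and the gripper is holding the lever by its knob at the fourth click. The hand-in gave no verdict, so the results below come from my own last checks.

- **Stick:** I gripped the aluminium stick across its middle, lowered it into the pocket without touching the walls, and let go. The camera overlays show it inside the walls with the plug in the notch. Its top face is 12.1 mm above the nest floor, so it is fully seated.
- **Lever:** I gripped the knob at 40 N and swung it along its arc. It came to rest at about 0.80 rad by the tool position. The nest rose 11.8 mm, against 12 mm expected for four clicks. I held it there for about 1 s before handing in, at 15.2 s on the clock.
- **Disagreement:** while holding, the wrist showed only about 1 N of the roughly 5 N spring pull expected along the lever's swing. The tool position, the overlay and the nest height all still agree on the fourth click.
- **Not re-measured:** the lighter and the loupe. The arm never worked near either of them.

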